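Load the vial tray onto the sampler drive

ROBOT

A 6-joint arm with a two-finger parallel gripper is mounted at the origin on a cart in front of the work surface, level with it; the furniture and walls round the work are solid. World frame = base frame: x ahead of the robot, y to its left, z up, the work surface at z = 0. Lengths are in mm, angles in rad, forces in N, time in s.
With the tool pointing down it reaches from about 225 to 875 mm from the base axis. Payload 3.4 kg.
Tool frame: the origin (TCP) lies midway between the tips of the shut fingers; the grasp point (between the pads) lies 19 mm behind it; z points along the fingers, y is the line along which they close (so a half turn about z gives the same grasp; the last joint's range is limited). The gripper opens to 85 mm and grips with 20 to 120 N. Pads are 22 mm wide; open, the fingers measure 114 mm over their backs; the gripper's body (76 mm by 85 mm) begins 54 mm behind the grasp point. The pads swing forward as they close: fully open they stand 13 mm farther back than shut.
Start: joints at [1.075, 0.276, 1.505, -0, 1.361, -0.121], TCP at [210.518, 535.112, 231.328] pointing down, gripper open.
Joint ranges: [-2.89, 2.89], [-0.75, 2.08], [0.22, 2.7], [-1.18, 4.32], [0.11, 2.71], [-2.7, 2.7]. Speed limits (rad/s): [2.57, 2.57, 3.14, 3.14, 3.14, 3.14].

INTERFACE

Orientations are given as [roll, pitch, yaw] about the fixed x, y, z axes, in that order (R = Rz(yaw) Ry(pitch) Rx(roll)).
In Python, from bench import manip, vision, nets gives the robot as it stands.
- The arm moves only by the tool servo_tool, never from a script. Its argument "deltas" is a list of rows, each a list of 7 numbers: the opening, from 0 (shut) to 1 (fully open), then the shift along the tool's x, y, z in mm, then the turn, a rotation vector about the tool's x, y, z in degrees. A call has 1 to 20 rows; each row is the pose to reach, as a shift and turn from the pose commanded when the call began, along the tool's axes at that moment; what a row does not reach only later rows make up. A row lasts 1/8 s, in which the tool goes at most 62.5 mm and 10.7 degrees, less where a joint would pass 70% of its speed; a pose out of reach is approached as far as the arm can. A call with a gripper value outside its range is refused whole. The fingers move at their own pace and stop on an object; "grip_force" is the grip in N (left out, the last holds). Time passes only in rows, so rows that repeat a pose let the fingers close. It gives the time, the measured TCP pose, the force, the opening and the grip force at its end, in the units of the state.
- manip.get_obs(): the state, without advancing time (a new reading comes with each control period).
- vision.snapshot(name): name is "scene" or "top"; returns (picture, depth): 420x560x3 uint8, red, green, blue; 420x560 float32, mm along the optical axis (not along the pixel's ray), 0 where there is no reading.
- vision.camera_model(name): a dict with "intrinsics" (3x3 intrinsics, pixels), "pose" (4x4, takes a point from camera to world coordinates). Camera axes: x right, y up, looking along -z (the intrinsics and any distortion apply to the point x, -y, -z); pixel columns grow to the right and rows downward; lengths in mm; the calibration is good to about 2 mm. A picture is of the moment at which its call begins. camera_model takes no time and is no camera call.
- manip.job_done(): hands the job in; it is judged then, once.
Trained networks look in the newest picture that a camera, given by its name, has taken for a name from the list of things; names that differ only in an ending like _2 or _b are one class to them, and where a whole thing is asked for, a point or a joint stands for the part that bears it (a point fixed in the world has none). Each returns a list of dicts, best first, with "p" (0 to 1); they miss things now and then, are a little off and sometimes report something else, mostly with a low value. They report only what shows in the picture. A call takes as long as a camera call.
- nets.outline_of(camera, target): "pixels" (420x560 bool, what is visible of it) and "extent" ([left, top, right, bottom] in pixels, round what is visible of it).
- nets.tip_of(camera, target): "centre" ([column, row] in pixels: a listed point, or the origin of a listed thing).
The state is a dict: "time": time; "joint_positions": joint angles; "joint_velocities": joint speeds; "effort": joint torques, N m; "position": TCP position; "eef_rot": TCP orientation; "wrist_force": force on the tool from outside, world axes, zero at the start; "ft_torque": the same for the moment, N m; "grip_width": finger opening in mm; "grasp_force": force on a finger pad.
Only numpy, scipy, OpenCV 4.12 (cv2) and the standard library are available. Lean on these libraries where they do the work, as an engineer would, in place of code of your own. Each camera call takes 0.05 s, during which the arm holds its last target. There are 200 camera calls.

TASK

Load the sampler: swing its clamp arm out of the way, lower the vial tray gently, upright, over the drive's shaft and locating pin until it lies flat on the base, and swing the clamp arm back over the tray right to its stop. Then press the start button fully down and let go; leave the brown bottle, the flow meter and the other things on the bench where they are.

Things in the scene. Friction and masses are not known exactly. Their poses are not given: they have to be found in the camera images.
- shaft_foot (a point): Foot of the sampler's shaft, on top of its base. The base is a fixed grey box, 175 x 205 mm, its top 30 mm above the bench; in this frame (x, y along its sides, z up) it spans x -118 to +58 and y -125 to +80 mm. The upright steel shaft is 16 mm thick and 45 mm tall, tapered to 7 mm over its last 11 mm.
- pin_foot (a point): Foot of the locating pin, on top of the base, 48 mm from the shaft toward the base's +y. Steel, 9 mm thick, 25 mm tall, tapered to 3 mm over its last 7 mm.
- clamp_pivot (a point): Axis of the clamp arm, at the height of the arm's underside (17 mm above the base's top), on the base 100 mm from the shaft toward the base's -y (opposite to the pin). Axes as the base's.
- clamp_peg (a point): Middle of the upright black finger peg on the clamp arm, 50 mm from the arm's axis. The peg is 14 mm thick and 42 mm tall, from 27 to 69 mm above the base's top (this point 48 mm above it). The arm is a flat dark steel bar 14 mm wide, 10 mm thick, reaching 60 mm from its axis, its underside 3 mm above a seated tray.
- clamp (a joint): Angle of the clamp arm, rad. 0: closed, at its stop, pointing from the pivot to the shaft (the base's +y). It grows counter-clockwise seen from above, so that at 1.57 the arm points to the base's -x; stop at 1.75. The tray can pass from 1.2 on. The arm stays where it is left; it takes about 1.5 N at the peg to turn it.
- start_top (a point): Middle of the top of the round grey start button, 32 mm across, on the base's top, 85 mm from the shaft toward the base's -x and 35 mm toward its +y. It is pressed straight down.
- start (a joint): Travel of the start button, m: 0 released, 0.006 fully down (about 5 N); it springs back.
- tray: The vial tray: grey plastic plate 90 (its x) x 140 (its y) x 14 mm, about 0.35 kg, with a black square grip tube, 36 x 36 mm, at its centre from 14 to 69 mm above its underside, and eight white capped vials that stand 9 mm above the plate, at x = +-32 mm, y = -25 to +41 mm. Origin: centre of the underside. A 19 mm bore goes right through the plate and the grip tube for the shaft. It starts flat on the bench.
- tray_bore (a point): Lower mouth of the tray's central bore (centre of the underside).
- tray_pinhole (a point): Lower mouth of the tray's 12 mm hole for the pin, 48 mm from the bore toward the tray's +y. It goes through the plate.
- tray_grip (a point): Centre line of the grip tube, 50 mm above the tray's underside: the place to grasp, across either pair of flats. Axes as the tray's.
- amber_bottle: Bystander: brown bottle, 62 mm across, 125 mm tall. Origin under its centre.
- meter: Bystander: hand-held flow meter, 133 x 62 x 35 mm, lying. Origin under its centre.
- dish: Bystander: open round plastic dish, 87 mm across, 14 mm tall. Origin under its centre.

How it is judged:
By the outcome, as a careful person would: the job done as asked, in the order asked, and still so for the second after the job is handed in, with the robot touching nothing.
It also fails if it takes over 72 s, if anything falls off the work surface, if the arm or the gripper's body presses on something with over 40 N, if the wrist force passes 120 N, or if a joint passes its speed limit or range.

## Working session

There is one attempt and no reset: what is moved stays moved. The work goes in short steps, Python scripts to look and compute and a tool call to move; the robot and the scene stay as the last step left them, time stands still between calls to the robot, and variables do not carry over. Pictures are saved under pics/ and viewed, at most 10 in all, crops included, and the job is handed in when it is done.

Besides the shell and the picture viewer there is one more tool, called after "Call:" as name(argument=value, ...) on one line, values as JSON. servo_tool: Moves the arm, as the interface text tells. Its arguments: {"type":"object","properties":{"deltas":{"type":"array"},"grip_force":{"type":"number"}},"required":["deltas"]}

```bash
mkdir -p pics; cat > h.py <<'E'
import numpy as np, cv2
from bench import manip, vision, nets
def ray(cam,px):
    m=vision.camera_model(cam);K=np.array(m["intrinsics"]);P=np.array(m["pose"])
    d=np.linalg.inv(K)@np.array([px[0],px[1],1.]); d=P[:3,:3]@np.array([d[0],-d[1],-d[2]])
    return P[:3,3],d
def atz(cam,px,z):
    o,d=ray(cam,px); return o+d*(z-o[2])/d[2]
def atdepth(cam,px,dep):
    o,d=ray(cam,px); return o+d*dep[int(round(px[1])),int(round(px[0]))]
def tip(cam,n): 
    r=nets.tip_of(cam,n); return [(round(float(x["p"]),2),np.round(x["centre"],1)) for x in r[:2]]
E
cat > a.py <<'E'
from h import *
ims=[]
Z=dict(shaft_foot=30,pin_foot=30,clamp_pivot=47,clamp_peg=78,start_top=None,tray_bore=0,tray_pinhole=0,tray_grip=50,amber_bottle=0,meter=0,dish=0)
for c in ["top","scene"]:
    im,d=vision.snapshot(c); cv2.imwrite(f"pics/{c}0.png",im[:,:,::-1])
    m=vision.camera_model(c); print(c,[k for k in m],np.round(np.array(m["pose"]),2).tolist())
    for n,z in Z.items():
        for p,px in tip(c,n):
            print(n,p,px,"" if z is None else np.round(atz(c,px,z),1),np.round(atdepth(c,px,d),1))
o=manip.get_obs();print(o["time"],o["position"],o["eef_rot"])
E
python3 a.py
```

```text
top ['intrinsics', 'pose'] [[0.02, 0.98, -0.2, 377.93], [-1.0, 0.03, 0.03, -289.41], [0.03, 0.19, 0.98, 973.68], [0.0, 0.0, 0.0, 1.0]]
shaft_foot 0.8 [189.7 195.4] [ 593.8 -123.1   30. ] [ 588.8 -126.9   52. ]
pin_foot 0.91 [173.1 195.4] [592.8 -86.2  30. ] [592.5 -86.4  31.2]
pin_foot 0.34 [328.1 167.9] [ 667.6 -434.5   30. ] [ 668.4 -434.9   27.4]
clamp_pivot 0.64 [238.5 197.8] [ 587.6 -233.3   47. ] [ 584.7 -234.    59.7]
clamp_pivot 0.54 [331.8 251.5] [ 474.2 -439.4   47. ] [ 478.9 -446.8    1.7]
clamp_peg 0.7 [330.4 253.1] [ 467.6 -431.4   78. ] [ 473.7 -441.1   17. ]
clamp_peg 0.55 [212.3 198. ] [ 578.6 -179.6   78. ] [ 573.4 -182.4  100.9]
start_top 0.65 [169.3 228.8]  [513.5 -88.4  54.9]
tray_bore 0.79 [311.  249.1] [ 483.4 -399.5    0. ] [ 483.  -399.1    3.3]
tray_bore 0.67 [237.6 196.5] [ 601.3 -228.2    0. ] [ 586.5 -232.3   64.5]
tray_pinhole 0.89 [330.5 248.9] [ 484.9 -444.1    0. ] [ 484.8 -443.8    1.7]
tray_pinhole 0.34 [241.1 200.2] [ 592.7 -236.6    0. ] [ 579.3 -239.9   60.7]
tray_grip 0.76 [312.3 247.7] [ 481.1 -396.7   50. ] [ 4.867e+02 -4.025e+02 -4.000e-01]
tr
[... 892 characters left out ...]
[346.9 239.6] [ 406.1 -367.    78. ] [ 461.7 -424.6   13.9]
start_top 0.61 [202.7 280.4]  [505.  -84.6  48.1]
start_top 0.19 [243.2 231.2]  [ 579.7 -223.8   57.2]
tray_bore 0.9 [335.3 245.5] [ 473.7 -401.3    0. ] [ 459.2 -387.2   16.7]
tray_pinhole 0.89 [346.4 236.7] [ 482.4 -443.5    0. ] [ 470.  -430.7   14.1]
tray_grip 0.79 [334.6 228.9] [ 474.4 -395.8   50. ] [ 461.6 -383.6   63.5]
amber_bottle 0.67 [233.2 212. ] [ 726.1 -281.2    0. ] [ 697.6 -266.1   22.8]
meter 0.72 [294.8 200.8] [ 673.6 -437.     0. ] [ 646.9 -416.5   22.8]
dish 0.28 [333.7 245.3] [ 476.4 -398.8    0. ] [ 460.2 -383.2   18.6]
1.2 [210.51054641 535.11854205 231.34013631] [3.14145978e+00 1.70851570e-05 2.76681886e+00]
```

View pics/top0.png

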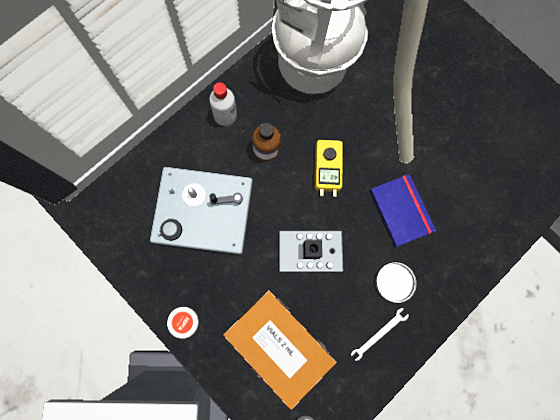

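View pics/scene0.png

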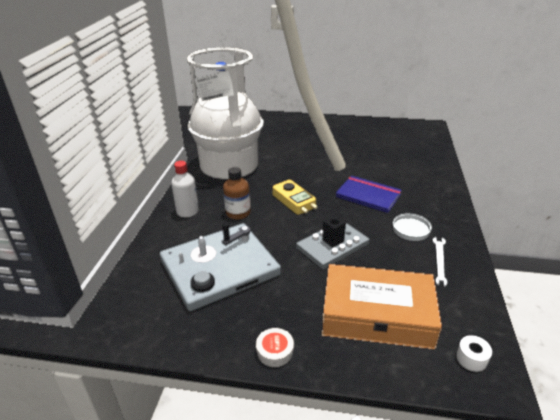

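Top view: base spans columns 150–253, rows 168–253, with the shaft at (194,193), peg at (212,198), pivot at (237,198) and button at (171,229). The tray is at (311,250) with its pin hole on the right at (332,251), so it needs about a half turn. The clamp is nearly closed. The scene view agrees, with the cabinet close on the left.

Next I fit geometry from depth.

```bash
cat >> h.py <<'E'
def cloud(cam,dep):
    m=vision.camera_model(cam);K=np.array(m["intrinsics"]);P=np.array(m["pose"])
    v,u=np.mgrid[0:420,0:560]; r=np.linalg.inv(K)@np.stack([u.ravel(),v.ravel(),np.ones(u.size)])
    r=r*dep.ravel(); q=P[:3,:3]@np.stack([r[0],-r[1],-r[2]])+P[:3,3:4]
    q=q.T.reshape(420,560,3); q[dep==0]=np.nan; return q
def box(q,m): return q[np.all([(q[...,i]>m[2*i])&(q[...,i]<m[2*i+1]) for i in range(3)],0)]
def rect(p): 
    from scipy.spatial import cKDTree
    t=cKDTree(p[:,:2]); p=p[[len(k)>=5 for k in t.query_ball_point(p[:,:2],6)]]
    return cv2.minAreaRect(p[:,:2].astype(np.float32)), len(p), np.median(p[:,2])
E
cat > b.py <<'E'
from h import *
for c in ["top","scene"]:
    im,d=vision.snapshot(c); q=cloud(c,d)
    print(c,"base",rect(box(q,[430,720,-310,0,25,35])))
    print("tray",rect(box(q,[400,560,-490,-310,8,17])), "grip",rect(box(q,[400,560,-490,-310,60,75])))
    for n,b in dict(shaft=[550,640,-160,-90,45,80],pin=[570,640,-110,-60,38,60],peg=[480,640,-220,-145,72,105],button=[470,550,-130,-50,36,62],arm=[480,640,-260,-145,50,64]).items():
        p=box(q,b); print(n,len(p),np.round(np.r_[p.mean(0),p.min(0),p.max(0)],1) if len(p) else "")
    p=box(q,[400,560,-490,-310,19,30]);print("vials",len(p),rect(p)if len(p) else"")
    for z in (50,120,200,300):
        p=box(q,[250,800,-600,200,z,z+60]); print("obst z",z,[(int(x),int(y)) for x,y in sorted(set(map(tuple,(p[:,:2]//60*60).tolist())))])
E
python3 b.py
```

```text
top base (((593.1119995117188, -173.80020141601562), (247.3397216796875, 238.94529724121094), 83.54987335205078), 6252, np.float64(30.900274318481593))
tray (((479.18994140625, -395.9606628417969), (88.2109603881836, 139.86996459960938), 1.2423489093780518), 1667, np.float64(14.847544619933501)) grip (((478.3058776855469, -395.4571533203125), (34.397438049316406, 35.2725830078125), 1.1438068151474), 234, np.float64(69.92961469879299))
shaft 60 [ 594.  -132.6   65.8  588.6 -138.4   45.1  604.3 -123.2   77.5]
pin 17 [600.2 -84.   50.3 597.1 -87.1  38.5 603.9 -80.7  56.1]
peg 55 [ 577.2 -181.7   93.9  572.1 -187.4   72.7  584.3 -175.4  103.2]
button 385 [ 514.6  -89.1   47.1  492.9 -127.1   36.2  539.8  -64.7   57.1]
arm 216 [ 582.8 -213.5   58.4  571.5 -241.6   50.4  598.2 -172.3   64. ]
vials 218 (((479.6162109375, -403.79766845703125), (75.7584228515625, 76.84371948242188), 1.30466890335083), 188, np.float64(23.652894818259085))
obst z 50 [(240, -480), (240, -420), (240, -360), (240, -300), (240, -240), (300, -420), (300, -360), (300, -300), (300, -240), (360, -360), (360, -300), (42
[... 2201 characters left out ...]
660, -300), (660, 0), (660, 60), (720, -600), (720, -300), (720, -240), (720, -180), (720, -60), (720, 0), (780, -240), (780, -180), (780, -120), (780, -60)]
obst z 120 [(540, 60), (540, 120), (540, 180), (600, 60), (600, 180), (660, -600), (660, -300), (660, 0), (660, 60), (720, -600), (720, -300), (720, -60), (720, 0), (780, -240), (780, -180), (780, -120), (780, -60)]
obst z 200 [(540, 60), (540, 120), (540, 180), (600, 0), (600, 60), (660, 0), (660, 60), (720, -600), (720, -540), (720, -60), (720, 0), (780, -120), (780, -60)]
obst z 300 [(540, 60), (540, 120), (600, 60), (660, -60), (660, 0), (660, 60), (720, -540), (720, -120), (720, -60), (720, 0), (780, -540), (780, -120), (780, -60)]
```

```bash
cat > c.py <<'E'
from h import *
for c in ["top","scene"]:
    im,d=vision.snapshot(c); q=cloud(c,d)
    m=((q[...,2]>24)&(q[...,2]<36)&(q[...,0]<720)).astype(np.uint8)
    m=cv2.morphologyEx(m,cv2.MORPH_OPEN,np.ones((3,3)))
    n,l=cv2.connectedComponents(m,connectivity=4); r0,c0=(240,220) if c=="top" else (265,230)
    p=q[l==l[r0,c0]]; R=cv2.minAreaRect(p[:,:2].astype(np.float32)); print(c,R,len(p))
    (cx,cy),(w,h),a=R; a=a if w<h else a-90; t=np.deg2rad(a); M=np.array([[np.cos(t),-np.sin(t)],[np.sin(t),np.cos(t)]])
    S=np.array([cx,cy])-M@np.array([-30,-22.5])
    print("yaw",a,*[(k,np.round(S+M@np.array(v),1)) for k,v in dict(shaft=(0,0),pin=(0,48),pivot=(0,-100),start=(-85,35)).items()])
    for k,b in dict(shafttop=[550,640,-160,-90,70,80],pintop=[570,640,-110,-60,49,60],pegtop=[480,640,-220,-145,97,105],btntop=[470,545,-125,-55,46,62]).items():
        p=box(q,b); print(k,len(p),np.round(np.median(p,0),1),np.round((p.min(0)+p.max(0))/2,1))
E
python3 c.py
```

```text
top ((564.5859985351562, -150.1038818359375), (204.89991760253906, 175.34927368164062), 84.10616302490234) 6274
yaw -5.893836975097656 ('shaft', array([ 596.7, -130.8])) ('pin', array([601.7, -83.1])) ('pivot', array([ 586.5, -230.3])) ('start', array([515.8, -87.3]))
shafttop 22 [ 595.2 -131.2   74.2] [ 595.5 -130.4   75. ]
pintop 14 [600.8 -83.6  51.9] [601.  -84.1  52.3]
pegtop 35 [ 578.5 -181.4   99.9] [ 578.8 -181.3  100.9]
btntop 175 [515.  -88.3  52.4] [512.2 -89.2  51.2]
scene ((561.750732421875, -148.4007110595703), (204.17706298828125, 177.39549255371094), 84.28176879882812) 4523
yaw -5.718231201171875 ('shaft', array([ 593.8, -129. ])) ('pin', array([598.6, -81.2])) ('pivot', array([ 583.9, -228.5])) ('start', array([512.8, -85.7]))
shafttop 15 [ 593.2 -129.    73.4] [ 593.8 -129.    72.9]
pintop 10 [597.7 -81.3  52.3] [597.3 -81.6  51.7]
pegtop 19 [ 576.1 -178.4   98.9] [ 575.6 -179.3   99.3]
btntop 162 [510.1 -85.4  51.1] [512.2 -85.9  50.1]
```

```bash
cat > go.py <<'E'
# usage: go.py x,y,z,yawdeg ...  -> tool-frame deltas from current pose
import sys; from h import *
from scipy.spatial.transform import Rotation as Ro
o=manip.get_obs(); p=np.array(o["position"]); R=Ro.from_euler("xyz",o["eef_rot"])
print(round(o["time"],2),np.round(p,1),np.round(np.degrees(o["eef_rot"]),1),"F",np.round(o["wrist_force"],1),"w",np.round(o["grip_width"],1),"j6",round(o["joint_positions"][5],2))
for a in sys.argv[1:]:
    x,y,z,w=map(float,a.split(",")); q=Ro.from_euler("xyz",[180,0,w],degrees=True)
    print(a,np.round(R.inv().apply(np.array([x,y,z])-p),1),np.round((R.inv()*q).as_rotvec(degrees=True),1))
E
python3 go.py 250,300,231,158.5 430,0,220,148 577.4,-180,160,138
```

```text
1.4 [210.5 535.1 231.3] [180.   -0.  158.5] F [-0.9 -0.7  1. ] w 85.1 j6 -0.12
250,300,231,158.5 [-122.8 -204.3    0.3] [ 0. -0.  0.]
430,0,220,148 [-400.2 -417.6   11.3] [ 0.  -0.  10.5]
577.4,-180,160,138 [-603.2 -531.1   71.3] [ 0.  -0.  20.5]
```

Call:
servo_tool(deltas=[[0.5, -123, -204, 0, 0, 0, 0], [0.5, -123, -204, 0, 0, 0, 0], [0.5, -123, -204, 0, 0, 0, 0], [0.5, -123, -204, 0, 0, 0, 0], [0.5, -400, -418, 11, 0, 0, 10.5], [0.5, -400, -418, 11, 0, 0, 10.5], [0.5, -400, -418, 11, 0, 0, 10.5], [0.5, -400, -418, 11, 0, 0, 10.5], [0.5, -400, -418, 11, 0, 0, 10.5], [0.5, -400, -418, 11, 0, 0, 10.5], [0.5, -603, -531, 71, 0, 0, 20.5], [0.5, -603, -531, 71, 0, 0, 20.5], [0.5, -603, -531, 71, 0, 0, 20.5], [0.5, -603, -531, 71, 0, 0, 20.5], [0.5, -603, -531, 71, 0, 0, 20.5], [0.5, -603, -531, 71, 0, 0, 20.5], [0.5, -603, -531, 71, 0, 0, 20.5]], grip_force=20)

```text
time: 3.52
position: [576.6, -178.6, 160.9]
eef_rot: [3.141, -0.0, 2.41]
wrist_force: [-0.1, 0.5, -0.5]
grip_width: 42.9
grasp_force: 0.0
```

```bash
python3 go.py 577.4,-180,68,138; python3 - <<'E'
import numpy as np
from scipy.spatial.transform import Rotation as Ro
y=-5.8;pv=np.array([585.2,-229.4])
for a in np.degrees([.26,.5,.8,1.1,1.4,1.64,1.7]):
    t=np.radians(90+y+a);P=pv+50*np.array([np.cos(t),np.sin(t)]);print(round(a),np.round(P,1))
E
```

```text
3.52 [ 576.6 -178.6  160.9] [180.   -0.  138.1] F [-0.1  0.5 -0.5] w 42.9 j6 -1.26
577.4,-180,68,138 [-1.5 -0.6 92.9] [ 0.  -0.   0.1]
15 [ 577.3 -180. ]
29 [ 565.8 -183.3]
46 [ 553.  -191.1]
63 [ 543.2 -202.3]
80 [ 537. -216.]
94 [ 535.2 -227.8]
97 [ 535.2 -230.8]
```

Call:
servo_tool(deltas=[[0.5, -1.5, -0.6, 50, 0, 0, 0], [0.5, -1.5, -0.6, 93, 0, 0, 0], [0.28, -1.5, -0.6, 93, 0, 0, 0], [0.28, -1.5, -0.6, 93, 0, 0, 0], [0.28, -1.5, -0.6, 93, 0, 0, 0]])

```text
time: 4.15
position: [579.5, -181.6, 69.8]
eef_rot: [3.14, 0.004, 2.409]
wrist_force: [0.1, -0.2, -0.2]
grip_width: 23.9
grasp_force: 0.0
```

```bash
python3 go.py 565.8,-183.3,68,138 553,-191.1,68,138 543.2,-202.3,68,138 537,-216,68,138 535.2,-227.8,68,138 535.2,-231,68,138
```

```text
4.15 [ 579.5 -181.6   69.8] [179.9   0.3 138. ] F [ 0.1 -0.2 -0.2] w 23.9 j6 -1.26
565.8,-183.3,68,138 [  9.1 -10.4   1.8] [0.1 0.3 0. ]
553,-191.1,68,138 [ 13.4 -24.8   1.7] [0.1 0.3 0. ]
543.2,-202.3,68,138 [ 13.2 -39.7   1.7] [0.1 0.3 0. ]
537,-216,68,138 [  8.7 -54.    1.7] [0.1 0.3 0. ]
535.2,-227.8,68,138 [  2.1 -64.    1.7] [0.1 0.3 0. ]
535.2,-231,68,138 [ -0.  -66.4   1.7] [0.1 0.3 0. ]
```

Call:
servo_tool(deltas=[[0.28, 6.5, -10, 0, 0, 0, 0], [0.28, 6.5, -10, 0, 0, 0, 0], [0.28, 11, -24.5, 0, 0, 0, 0], [0.28, 11, -24.5, 0, 0, 0, 0], [0.28, 10.5, -39.5, 0, 0, 0, 0], [0.28, 10.5, -39.5, 0, 0, 0, 0], [0.28, 6, -54, 0, 0, 0, 0], [0.28, 6, -54, 0, 0, 0, 0], [0.28, -0.5, -64, 0, 0, 0, 0], [0.28, -0.5, -64, 0, 0, 0, 0], [0.28, -3, -66.5, 0, 0, 0, 0], [0.28, -3, -66.5, 0, 0, 0, 0], [0.28, -3, -66.5, 0, 0, 0, 0]])

```text
time: 5.78
position: [535.8, -232.8, 67.3]
eef_rot: [-3.141, 0.0, 2.409]
wrist_force: [-0.1, 0.0, 0.1]
grip_width: 24.3
grasp_force: 0.0
```

```bash
python3 go.py 535,-231,170,138
```

```text
5.78 [ 535.8 -232.8   67.3] [-180.    0.  138.] F [-0.1  0.   0.1] w 24.3 j6 -1.37
535,-231,170,138 [   1.8    0.8 -102.7] [-0.  0.  0.]
```

```bash
python3 go.py 477.9,-395.4,170,1.3
```

```text
5.78 [ 535.8 -232.8   67.3] [-180.    0.  138.] F [-0.1  0.   0.1] w 24.3 j6 -1.37
477.9,-395.4,170,1.3 [ -65.7 -159.7 -102.6] [  0.    0.  136.7]
```

Call:
servo_tool(deltas=[[0.28, 0, 0, -60, 0, 0, 0], [0.4, 0, 0, -103, 0, 0, 0], [1, -66, -160, -103, 0, 0, 137], [1, -66, -160, -103, 0, 0, 137], [1, -66, -160, -103, 0, 0, 137], [1, -66, -160, -103, 0, 0, 137], [1, -66, -160, -103, 0, 0, 137], [1, -66, -160, -103, 0, 0, 137], [1, -66, -160, -103, 0, 0, 137], [1, -66, -160, -103, 0, 0, 137], [1, -66, -160, -103, 0, 0, 137], [1, -66, -160, -103, 0, 0, 137], [1, -66, -160, -103, 0, 0, 137], [1, -66, -160, -103, 0, 0, 137], [1, -66, -160, -103, 0, 0, 137], [1, -66, -160, -103, 0, 0, 137], [1, -66, -160, -103, 0, 0, 137]])

```text
time: 7.9
position: [477.8, -395.7, 170.3]
eef_rot: [3.142, 0.0, 0.02]
wrist_force: [0.5, -1.1, 0.4]
grip_width: 85.6
grasp_force: 0.0
```

```bash
python3 go.py 477.9,-395.4,33,1.3; python3 - <<'E'
from h import *
im,d=vision.snapshot("top"); cv2.imwrite("pics/t1.png",cv2.resize(im[150:290,130:370,::-1],None,fx=3,fy=3))
q=cloud("top",d)
p=box(q,[480,640,-270,-145,95,105]);print(len(p),np.median(p,0))
E
```

```text
7.9 [ 477.8 -395.7  170.3] [180.    0.    1.1] F [ 0.5 -1.1  0.4] w 85.6 j6 0.75
477.9,-395.4,33,1.3 [ 1.000e-01 -3.000e-01  1.373e+02] [ 0.   0.  -0.2]
38 [ 535.85557823 -226.62252654   99.27211844]
```

View pics/t1.png

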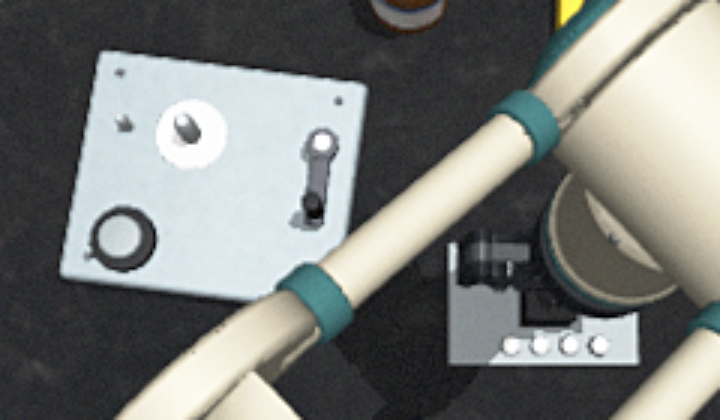

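The clamp is open at about 1.58 rad: peg at crop (313,205), below the pivot at (321,143). Now I grasp the tray.

Call:
servo_tool(deltas=[[1, 0, 0, 60, 0, 0, 0], [1, 0, 0, 110, 0, 0, 0], [1, 0, 0, 130, 0, 0, 0], [1, 0, 0, 137, 0, 0, 0], [1, 0, 0, 137, 0, 0, 0], [0.3, 0, 0, 137, 0, 0, 0], [0.3, 0, 0, 137, 0, 0, 0], [0.3, 0, 0, 137, 0, 0, 0], [0.3, 0, 0, 137, 0, 0, 0], [0.3, 0, 0, 137, 0, 0, 0], [0.3, 0, 0, 137, 0, 0, 0]], grip_force=50)

```text
time: 9.32
position: [478.3, -396.6, 34.3]
eef_rot: [3.14, -0.001, 0.018]
wrist_force: [-0.8, -1.0, 5.1]
grip_width: 35.3
grasp_force: 52.4
```

```bash
python3 go.py 477.9,-395.4,140,1.3
```

```text
9.32 [ 478.3 -396.6   34.3] [ 1.799e+02 -1.000e-01  1.000e+00] F [-0.8 -1.   5.1] w 35.3 j6 0.75
477.9,-395.4,140,1.3 [  -0.2   -1.  -105.7] [ 0.1 -0.1 -0.3]
```

Call:
servo_tool(deltas=[[0.3, 0, 0, -10, 0, 0, 0], [0.3, 0, 0, -40, 0, 0, 0], [0.3, 0, 0, -90, 0, 0, 0], [0.3, 0, 0, -140, 0, 0, 0], [0.3, 0, 0, -140, 0, 0, 0], [0.3, 0, 0, -140, 0, 0, 0]])

```text
time: 10.07
position: [476.7, -394.5, 171.6]
eef_rot: [-3.139, 0.002, 0.018]
wrist_force: [-0.2, 1.0, -4.9]
grip_width: 35.4
grasp_force: 51.4
```

```bash
python3 go.py 595.3,-130,175,174.2  540,-250,175,90; python3 - <<'E'
from h import *
im,d=vision.snapshot("scene"); cv2.imwrite("pics/s2.png",im[:,:,::-1])
E
```

```text
10.07 [ 476.7 -394.5  171.6] [-1.798e+02  1.000e-01  1.000e+00] F [-0.2  1.  -4.9] w 35.4 j6 0.75
595.3,-130,175,174.2 [ 123.3 -262.3   -2.9] [  -0.2   -0.3 -173.2]
540,-250,175,90 [  65.9 -143.3   -3.1] [ -0.2  -0.  -89. ]
```

View pics/s2.png

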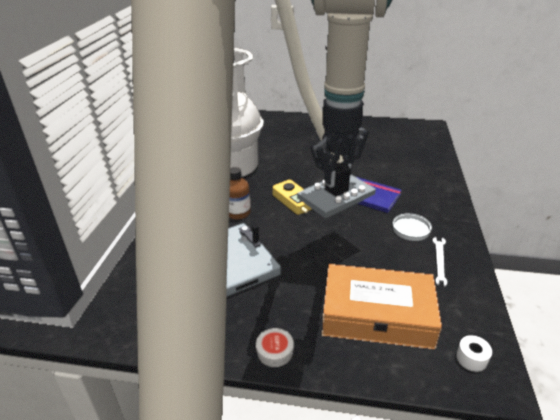

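The tray is held level at (340,190), clear of the bench. Now the transit with the half turn.

Call:
servo_tool(deltas=[[0.3, 66, -143, -3, 0, 0, -89], [0.3, 66, -143, -3, 0, 0, -89], [0.3, 66, -143, -3, 0, 0, -89], [0.3, 66, -143, -3, 0, 0, -89], [0.3, 66, -143, -3, 0, 0, -89], [0.3, 66, -143, -3, 0, 0, -89], [0.3, 66, -143, -3, 0, 0, -89], [0.3, 66, -143, -3, 0, 0, -89], [0.3, 123, -262, -3, 0, 0, -173.2], [0.3, 123, -262, -3, 0, 0, -173.2], [0.3, 123, -262, -3, 0, 0, -173.2], [0.3, 123, -262, -3, 0, 0, -173.2], [0.3, 123, -262, -3, 0, 0, -173.2], [0.3, 123, -262, -3, 0, 0, -173.2], [0.3, 123, -262, -3, 0, 0, -173.2], [0.3, 123, -262, -3, 0, 0, -173.2], [0.3, 123, -262, -3, 0, 0, -173.2], [0.3, 123, -262, -3, 0, 0, -173.2], [0.3, 123, -262, -3, 0, 0, -173.2], [0.3, 123, -262, -3, 0, 0, -173.2]])

```text
time: 12.62
position: [596.0, -131.6, 176.2]
eef_rot: [3.141, -0.0, 3.04]
wrist_force: [0.1, -0.8, -4.8]
grip_width: 35.4
grasp_force: 52.6
```

```bash
cat > d.py <<'E'
from h import *
import sys
o=manip.get_obs(); T=np.array(o["position"]); zb=T[2]-33
for c in ["top","scene"]:
    im,d=vision.snapshot(c); cv2.imwrite(f"pics/{sys.argv[1]}_{c}.png",im[:,:,::-1]); q=cloud(c,d)
    b=[T[0]-110,T[0]+110,T[1]-110,T[1]+110]
    p=box(q,b+[zb+9,zb+18]); print(c,"plate",rect(p) if len(p)>30 else len(p))
E
python3 go.py 595.3,-130,175,174.2; python3 d.py e
```

```text
12.62 [ 596.  -131.6  176.2] [180.   -0.  174.2] F [ 0.1 -0.8 -4.8] w 35.4 j6 -1.8
595.3,-130,175,174.2 [0.9 1.5 1.2] [ 0. -0. -0.]
top plate (((596.7466430664062, -130.96847534179688), (141.01356506347656, 90.71190643310547), 84.28282928466797), 1647, np.float64(156.8018919496045))
scene plate (((594.2864379882812, -130.29542541503906), (140.2640380859375, 93.53998565673828), 84.71925354003906), 1438, np.float64(155.4922716865545))
```

View pics/e_scene.png

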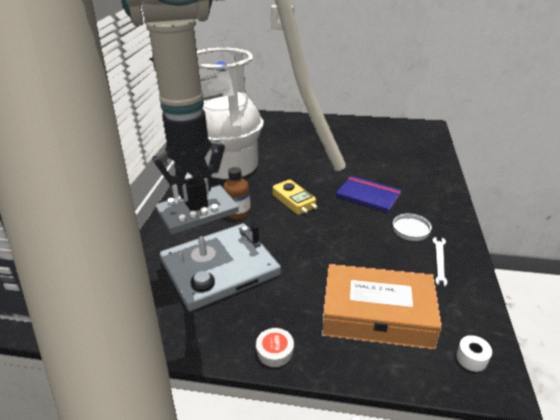

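The picture shows the tray at (197,209), upright above the base, and both cameras put it within 1 mm of the shaft. I lower it to just above the shaft tip, then gently on.

Call:
servo_tool(deltas=[[0.3, 0.5, 0.7, 20, 0, 0, 0.3], [0.3, 0.5, 0.7, 40, 0, 0, 0.3], [0.3, 0.5, 0.7, 55, 0, 0, 0.3], [0.3, 0.5, 0.7, 60, 0, 0, 0.3], [0.3, 0.5, 0.7, 60, 0, 0, 0.3], [0.3, 0.5, 0.7, 60, 0, 0, 0.3]])

```text
time: 13.48
position: [596.3, -131.1, 117.1]
eef_rot: [-3.141, 0.002, 3.036]
wrist_force: [0.5, -0.0, -3.9]
grip_width: 35.5
grasp_force: 52.5
```

Call:
servo_tool(deltas=[[0.3, 0, 0, 3, 0, 0, 0], [0.3, 0, 0, 6, 0, 0, 0], [0.3, 0, 0, 9, 0, 0, 0], [0.3, 0, 0, 12, 0, 0, 0], [0.3, 0, 0, 15, 0, 0, 0], [0.3, 0, 0, 18, 0, 0, 0], [0.3, 0, 0, 21, 0, 0, 0], [0.3, 0, 0, 21, 0, 0, 0]])

```text
time: 14.48
position: [595.5, -130.8, 94.9]
eef_rot: [3.141, -0.001, 3.036]
wrist_force: [0.0, 0.4, -3.9]
grip_width: 35.3
grasp_force: 52.5
```

Call:
servo_tool(deltas=[[0.3, 0, 0, 2, 0, 0, 0], [0.3, 0, 0, 4, 0, 0, 0], [0.3, 0, 0, 6, 0, 0, 0], [0.3, 0, 0, 8, 0, 0, 0], [0.3, 0, 0, 10, 0, 0, 0], [0.3, 0, 0, 12, 0, 0, 0], [0.3, 0, 0, 14, 0, 0, 0], [0.3, 0, 0, 16, 0, 0, 0], [0.3, 0, 0, 16, 0, 0, 0]])

```text
time: 15.6
position: [595.5, -130.8, 79.1]
eef_rot: [3.141, -0.0, 3.036]
wrist_force: [0.1, 0.3, -3.6]
grip_width: 35.6
grasp_force: 52.5
```

Call:
servo_tool(deltas=[[0.3, 0, 0, 2, 0, 0, 0], [0.3, 0, 0, 4, 0, 0, 0], [0.3, 0, 0, 6, 0, 0, 0], [0.3, 0, 0, 8, 0, 0, 0], [0.3, 0, 0, 10, 0, 0, 0], [0.3, 0, 0, 11, 0, 0, 0], [0.3, 0, 0, 12, 0, 0, 0], [0.3, 0, 0, 12, 0, 0, 0]])

```text
time: 16.6
position: [595.6, -130.8, 67.2]
eef_rot: [3.141, -0.0, 3.036]
wrist_force: [0.2, -0.3, -4.9]
grip_width: 35.6
grasp_force: 52.5
```

Call:
servo_tool(deltas=[[0.3, 0, 0, 0.7, 0, 0, 0], [0.3, 0, 0, 1.4, 0, 0, 0], [0.3, 0, 0, 2, 0, 0, 0], [0.3, 0, 0, 2.5, 0, 0, 0], [0.3, 0, 0, 2.5, 0, 0, 0]])

```text
time: 17.23
position: [595.6, -130.8, 64.7]
eef_rot: [3.142, -0.0, 3.036]
wrist_force: [0.4, 0.3, -4.9]
grip_width: 35.2
grasp_force: 52.5
```

Call:
servo_tool(deltas=[[0.3, 0, 0, 0.4, 0, 0, 0], [0.3, 0, 0, 0.8, 0, 0, 0], [0.3, 0, 0, 0.8, 0, 0, 0]])

```text
time: 17.6
position: [595.8, -130.9, 64.5]
eef_rot: [-3.142, 0.001, 3.036]
wrist_force: [-0.2, 0.5, -0.7]
grip_width: 35.5
grasp_force: 53.1
```

Call:
servo_tool(deltas=[[0.3, 0, 0, 0.4, 0, 0, 0], [0.3, 0, 0, 0.4, 0, 0, 0], [0.3, 0, 0, 0.4, 0, 0, 0]])

```text
time: 17.98
position: [595.9, -130.9, 64.4]
eef_rot: [-3.141, 0.001, 3.036]
wrist_force: [-1.5, 0.3, 5.2]
grip_width: 35.2
grasp_force: 53.8
```

```bash
python3 d.py f
```

```text
top plate (((569.4180908203125, -134.69810485839844), (118.69606018066406, 170.6145477294922), 18.364315032958984), 1440, np.float64(44.78805122704978))
scene plate (((568.0114135742188, -139.95657348632812), (167.59324645996094, 157.32916259765625), 89.89549255371094), 1553, np.float64(43.50793875456475))
```

View pics/f_scene.png

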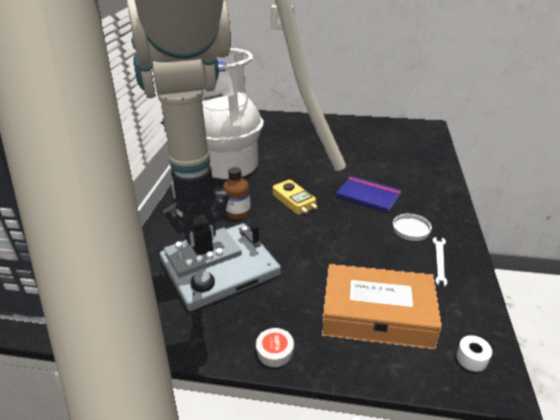

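The tray plate reads 44 mm high in both cameras, so it is seated; in the picture it lies flat at about (205,250). I release it and retreat.

Call:
servo_tool(deltas=[[0.3, 0, 0, -0.4, 0, 0, 0], [0.6, 0, 0, -0.4, 0, 0, 0], [0.6, 0, 0, -0.4, 0, 0, 0], [0.6, 0, 0, -0.4, 0, 0, 0], [0.6, 0, 0, -10, 0, 0, 0], [0.6, 0, 0, -50, 0, 0, 0], [0.6, 0, 0, -105, 0, 0, 0], [0.6, 0, 0, -105, 0, 0, 0], [0.6, 0, 0, -105, 0, 0, 0]], grip_force=20)

```text
time: 19.2
position: [595.4, -130.7, 168.9]
eef_rot: [-3.142, 0.0, 3.036]
wrist_force: [-0.8, -0.6, -1.0]
grip_width: 51.0
grasp_force: 0.0
```

```bash
python3 go.py 535,-225.5,170,174 535,-225.5,68,174; python3 d.py g; python3 - <<'E'
from h import *
im,d=vision.snapshot("top");q=cloud("top",d)
p=box(q,[480,640,-270,-190,95,105]);print(len(p),np.median(p,0))
m=((q[...,2]>41)&(q[...,2]<48)).astype(np.uint8)
n,l=cv2.connectedComponents(cv2.morphologyEx(m,cv2.MORPH_OPEN,np.ones((3,3))),connectivity=4)
for i in range(1,n):
    p=q[l==i]
    if len(p)>150: print(len(p),cv2.minAreaRect(p[:,:2].astype(np.float32)),np.median(p[:,2]), np.linalg.lstsq(np.c_[p[:,:2]-p[:,:2].mean(0),np.ones(len(p))],p[:,2],rcond=None)[0])
E
```

```text
19.2 [ 595.4 -130.7  168.9] [-180.     0.   173.9] F [-0.8 -0.6 -1. ] w 51.0 j6 -1.8
535,-225.5,170,174 [  50.1 -100.6   -1.1] [-0.   0.  -0.1]
535,-225.5,68,174 [  50.1 -100.6  100.9] [-0.   0.  -0.1]
top plate 0
scene plate 0
38 [ 535.71143588 -226.64997181   99.92137052]
823 ((592.9082641601562, -169.25619506835938), (62.78200912475586, 90.79446411132812), 84.28982543945312) 45.151201283306364 [1.84374538e-03 7.64125091e-03 4.50275798e+01]
542 ((580.05224609375, -92.55696868896484), (101.25289916992188, 58.847023010253906), 31.13052749633789) 45.141343379063755 [-1.79619207e-03 -1.62441371e-03  4.50505785e+01]
```

Call:
servo_tool(deltas=[[0.5, 50, -100.5, -1, 0, 0, 0], [0.5, 50, -100.5, -1, 0, 0, 0], [0.5, 50, -100.5, -1, 0, 0, 0], [0.5, 50, -100.5, 40, 0, 0, 0], [0.5, 50, -100.5, 85, 0, 0, 0], [0.5, 50, -100.5, 101, 0, 0, 0], [0.5, 50, -100.5, 101, 0, 0, 0], [0.25, 50, -100.5, 101, 0, 0, 0], [0.25, 50, -100.5, 101, 0, 0, 0], [0.25, 50, -100.5, 101, 0, 0, 0], [0.25, 50, -100.5, 101, 0, 0, 0]])

```text
time: 20.72
position: [535.5, -225.6, 68.2]
eef_rot: [-3.141, 0.001, 3.036]
wrist_force: [0.2, -0.7, -0.0]
grip_width: 21.1
grasp_force: 0.0
```

```bash
python3 go.py $(python3 -c "
import math
for a in (82,75,60,45,30,15,0,-5,-10):
    t=math.radians(84.2+a);print('%.1f,%.1f,68,%.1f'%(585.2+50*math.cos(t),-229.4+50*math.sin(t),84.2+max(a,0)))")
```

```text
20.73 [ 535.5 -225.6   68.2] [-1.800e+02  1.000e-01  1.739e+02] F [ 0.2 -0.7 -0. ] w 21.1 j6 -1.98
536.6,-217.5,68,166.2 [-0.2  8.2  0.2] [-0.   0.1  7.7]
538.5,-211.6,68,159.2 [-1.5 14.3  0.2] [-0.   0.1 14.7]
544.6,-200.2,68,144.2 [-6.3 26.2  0.2] [-0.   0.1 29.7]
553.6,-190.7,68,129.2 [-14.3  36.6   0.2] [ 0.   0.1 44.7]
564.7,-183.8,68,114.2 [-24.6  44.7   0.2] [ 0.   0.1 59.7]
577.2,-180.0,68,99.2 [-36.6  49.8   0.2] [ 0.   0.1 74.7]
590.3,-179.7,68,84.2 [-49.6  51.5   0.2] [ 0.   0.1 89.7]
594.6,-180.3,68,84.2 [-54.   51.3   0.2] [ 0.   0.1 89.7]
598.8,-181.3,68,84.2 [-58.2  50.8   0.2] [ 0.   0.1 89.7]
```

Call:
servo_tool(deltas=[[0.25, 0, 8, 0, 0, 0, 8], [0.25, -1.5, 14, 0, 0, 0, 15], [0.25, -3.5, 20, 0, 0, 0, 22], [0.25, -6.5, 26, 0, 0, 0, 30], [0.25, -10, 31.5, 0, 0, 0, 37], [0.25, -14.5, 36.5, 0, 0, 0, 45], [0.25, -19, 41, 0, 0, 0, 52], [0.25, -24.5, 44.5, 0, 0, 0, 60], [0.25, -30.5, 47.5, 0, 0, 0, 67], [0.25, -36.5, 50, 0, 0, 0, 75], [0.25, -43, 51, 0, 0, 0, 82], [0.25, -49.5, 51.5, 0, 0, 0, 90], [0.25, -51.5, 51.5, 0, 0, 0, 90], [0.25, -51.5, 51.5, 0, 0, 0, 90]])

```text
time: 22.48
position: [591.8, -179.6, 67.5]
eef_rot: [-3.141, -0.0, 1.467]
wrist_force: [-0.4, 1.5, -0.4]
grip_width: 21.2
grasp_force: 0.3
```

Call:
servo_tool(deltas=[[0.25, 0, 1, 0, 0, 0, 0], [0.25, 0, 2, 0, 0, 0, 0], [0.25, 0, 2, 0, 0, 0, 0]])

```text
time: 22.85
position: [593.8, -179.8, 67.5]
eef_rot: [-3.141, -0.0, 1.465]
wrist_force: [-0.6, 0.9, -0.3]
grip_width: 21.3
grasp_force: 0.7
```

Call:
servo_tool(deltas=[[0.25, 0, 1, 0, 0, 0, 0], [0.25, 0, 1.5, 0, 0, 0, 0], [0.25, 0, 1.5, 0, 0, 0, 0]])

```text
time: 23.22
position: [594.5, -179.8, 67.4]
eef_rot: [-3.14, -0.0, 1.465]
wrist_force: [-3.7, 3.0, 1.0]
grip_width: 21.2
grasp_force: 2.1
```

Call:
servo_tool(deltas=[[0.25, 0, 0.7, 0, 0, 0, 0], [0.25, 0, 1, 0, 0, 0, 0], [0.25, 0, 1, 0, 0, 0, 0]])

```text
time: 23.6
position: [594.6, -179.8, 67.4]
eef_rot: [-3.138, -0.0, 1.465]
wrist_force: [-6.6, 1.5, 2.9]
grip_width: 21.2
grasp_force: 3.2
```

Call:
servo_tool(deltas=[[0.25, 0, 1.2, 0, 0, 0, 0], [0.25, 0, 1.2, 0, 0, 0, 0], [0.25, 0, -4, 0, 0, 0, 0], [0.4, 0, -6, 0, 0, 0, 0], [0.4, 0, -6, 0, 0, 0, 0], [0.4, 0, -6, -40, 0, 0, 0], [0.4, 0, -6, -90, 0, 0, 0], [0, 0, -6, -90, 0, 0, 0], [0, 0, -6, -90, 0, 0, 0]])

```text
time: 24.72
position: [590.6, -179.6, 157.5]
eef_rot: [3.141, 0.0, 1.465]
wrist_force: [0.6, -0.4, -0.4]
grip_width: 0.3
grasp_force: 0.0
```

```bash
python3 go.py 514,-86.5,155,84.2 514,-86.5,60,84.2; python3 - <<'E'
from h import *
for c in ("top","scene"):
    im,d=vision.snapshot(c); cv2.imwrite(f"pics/k_{c}.png",im[:,:,::-1]);q=cloud(c,d)
    p=box(q,[470,545,-125,-50,48,60])
    if len(p): print(c,len(p),np.median(p,0),cv2.minEnclosingCircle(p[:,:2].astype(np.float32)))
    p=box(q,[560,640,-230,-165,94,105]);print(len(p),np.median(p,0) if len(p) else "")
E
```

```text
24.73 [ 590.6 -179.6  157.5] [180.    0.   83.9] F [ 0.6 -0.4 -0.4] w 0.3 j6 -0.3
514,-86.5,155,84.2 [ 84.5 -86.    2.4] [ 0.   0.  -0.3]
514,-86.5,60,84.2 [ 84.5 -86.1  97.4] [ 0.   0.  -0.3]
top 171 [515.43082582 -88.03009523  52.89615482] ((515.6826782226562, -87.47901916503906), 15.902255058288574)
34 [ 590.77961401 -180.75180864   99.46086698]
scene 147 [511.43581505 -85.51600735  51.1811494 ] ((513.5321655273438, -86.53477478027344), 16.568696975708008)
29 [ 587.55505447 -178.95497121   98.10314801]
```

View pics/k_top.png

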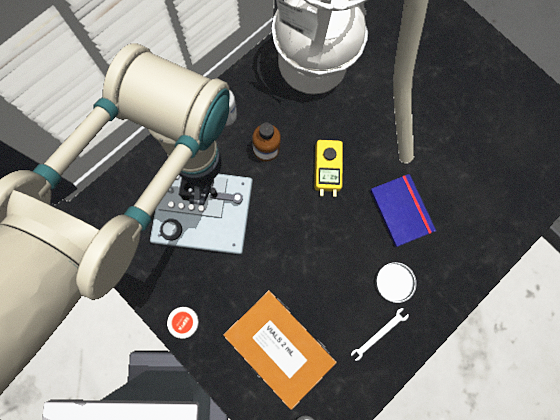

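The top view shows the clamp pointing from the pivot (238,198) back to the tray's grip tube. The peg is at its expected closed position, the tray is seated, and the bystanders have not moved. Now the button.

Call:
servo_tool(deltas=[[0, 84.5, -86, 2, 0, 0, 0], [0, 84.5, -86, 2, 0, 0, 0], [0, 84.5, -86, 2, 0, 0, 0], [0, 84.5, -86, 50, 0, 0, 0], [0, 84.5, -86, 88, 0, 0, 0], [0, 84.5, -86, 99, 0, 0, 0], [0, 84.5, -86, 99, 0, 0, 0], [0, 84.5, -86, 99, 0, 0, 0]])

```text
time: 25.82
position: [515.3, -87.0, 59.7]
eef_rot: [3.139, 0.0, 1.465]
wrist_force: [1.0, -0.3, -0.1]
grip_width: 0.3
grasp_force: 0.0
```

Call:
servo_tool(deltas=[[0, 0, 0, 2, 0, 0, 0], [0, 0, 0, 4, 0, 0, 0], [0, 0, 0, 6, 0, 0, 0], [0, 0, 0, 8, 0, 0, 0], [0, 0, 0, 9, 0, 0, 0], [0, 0, 0, 10, 0, 0, 0], [0, 0, 0, 10, 0, 0, 0]])

```text
time: 26.7
position: [514.0, -86.4, 48.7]
eef_rot: [3.141, -0.0, 1.465]
wrist_force: [-0.1, -0.6, 4.2]
grip_width: -0.1
grasp_force: 1.6
```

Contact. I press to the bottom, watching the force.

Call:
servo_tool(deltas=[[0, 0, 0, 1, 0, 0, 0], [0, 0, 0, 2, 0, 0, 0], [0, 0, 0, 3, 0, 0, 0], [0, 0, 0, 3, 0, 0, 0]])

```text
time: 27.2
position: [514.0, -86.5, 46.0]
eef_rot: [3.141, -0.0, 1.465]
wrist_force: [-1.4, 0.2, 7.7]
grip_width: 0.0
grasp_force: 3.6
```

Call:
servo_tool(deltas=[[0, 0, 0, 0.7, 0, 0, 0], [0, 0, 0, 1.2, 0, 0, 0], [0, 0, 0, 1.2, 0, 0, 0]])

```text
time: 27.58
position: [514.1, -86.5, 45.9]
eef_rot: [3.141, 0.0, 1.465]
wrist_force: [-3.8, 1.1, 14.2]
grip_width: -0.2
grasp_force: 7.4
```

It has bottomed: force jumped to 14 N with no more travel. Releasing.

Call:
servo_tool(deltas=[[0, 0, 0, -4, 0, 0, 0], [0, 0, 0, -12, 0, 0, 0], [0, 0, 0, -60, 0, 0, 0], [0, 0, 0, -120, 0, 0, 0], [0, 120, 60, -120, 0, 0, 0], [0, 120, 60, -120, 0, 0, 0], [0, 120, 60, -120, 0, 0, 0], [0, 120, 60, -120, 0, 0, 0], [0, 120, 60, -120, 0, 0, 0]])

```text
time: 28.7
position: [585.2, 25.4, 164.0]
eef_rot: [-3.14, 0.001, 1.464]
wrist_force: [0.6, -0.4, -0.6]
grip_width: -0.2
grasp_force: 0.0
```

```bash
python3 go.py; python3 - <<'E'
from h import *
for c in ("top","scene"):
    im,d=vision.snapshot(c);q=cloud(c,d)
    if c=="top": cv2.imwrite("pics/z.png",cv2.resize(im[150:290,130:370,::-1],None,fx=3,fy=3))
    for b in ([470,545,-125,-50,44,60],[560,640,-230,-165,94,105],[570,630,-150,-110,90,105]):
        p=box(q,b);print(c,len(p),np.round(np.median(p,0),1) if len(p) else "")
E
```

```text
28.7 [585.2  25.4 164. ] [-179.9    0.    83.9] F [ 0.6 -0.4 -0.6] w -0.2 j6 0.03
top 216 [513.7 -87.9  52.2]
top 37 [ 590.7 -180.8   99.8]
top 268 [ 596.1 -131.2   99.8]
scene 176 [509.9 -84.9  51. ]
scene 27 [ 588.6 -178.7   97.9]
scene 243 [ 591.1 -129.    97.9]
```

View pics/z.png

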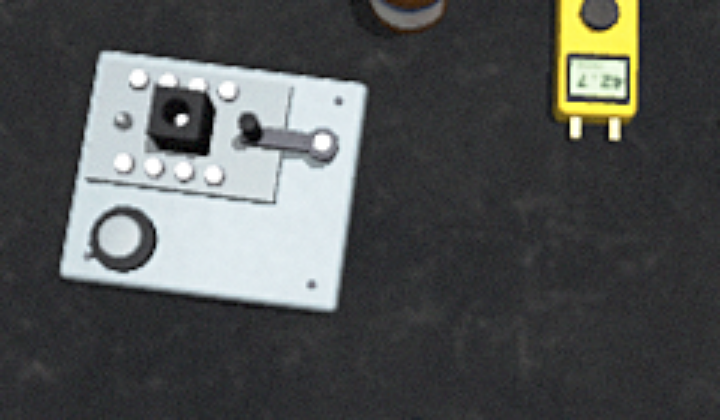

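The final view shows the tray seated, the pin through its hole at (123,120), the clamp over the tray and the button back up. I move clear of the cabinet before handing in.

Call:
servo_tool(deltas=[[0, -39, -131, -20, 0, 0, 0], [0, -39, -131, -20, 0, 0, 0], [0, -39, -131, -20, 0, 0, 0], [0, -39, -131, -20, 0, 0, 0], [0, -39, -131, -20, 0, 0, 0], [0, -39, -131, -20, 0, 0, 0]])

```text
time: 29.55
position: [453.2, 1.6, 184.2]
eef_rot: [3.141, -0.0, 1.465]
wrist_force: [0.7, -0.3, -0.6]
grip_width: -0.0
grasp_force: 0.0
```

```bash
python3 go.py; python3 -c "
from bench import manip; print(manip.job_done())"
```

```text
29.55 [453.2   1.6 184.2] [180.   -0.   83.9] F [ 0.7 -0.3 -0.6] w -0.0 j6 -0.04
the job is handed in; nothing more can be done
None
```

I handed the job in at about 30 s: the tray is seated flat on the shaft and pin, the clamp arm is closed to its stop, and the start button was pressed fully and released. I did not touch the bottle, meter or anything else on the bench; no verdict came back.

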